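Blow out a stepped drive cup and show its bore to the inspection camera

TASK

Take the tall stepped steel cup out of the wooden crate, set it mouth-down and centred on the round sprung plate of the blow-off station and press the plate fully down with it, keeping it down for a second. Then present the cup to the inspection camera: in the air, its open mouth squarely facing the lens and centred on the lens axis, with the rim 12 cm in front of the lens glass; the program finishes while still holding it there, steady. Do not touch the camera, and leave the other turned parts (in the crate and on the table) standing where they are.

Things in the scene. Friction and masses are not known exactly. Their poses are not given: they have to be found in the camera images.
- cup_mid (a point): centre, half-way up, of the cup to take: bright steel, 78 mm tall, 0.4 to 0.6 kg, mouth down in the crate; z up along its axis, mouth to shank. Below: skirt 56 mm diameter, 34 mm high, its 44 mm bore 26 mm deep from the underside. Above: solid plain round shank 36 mm diameter, 44 mm high, flat top. The only tall part in the crate with a wide skirt and one plain slim shank
- cup_mouth (a point): centre of the cup's open mouth (plane of its rim, the underside at the start); same axes as cup_mid
- crate: shallow open wooden crate, 260 x 260 mm outside, walls 45 mm high and 10 mm thick, floor 10 mm above the table; origin at the centre of its underside, x and y along its sides. Four parts stand in it near the corners of a 116 mm square parallel to its sides, in any order: the cup, short_cup, sleeve and cutter
- station: blow-off station: grey fixed block 110 x 110 mm, 46 mm high, with a round sprung steel plate on top; origin at the centre of its underside
- plate_top (a point): centre of the upper face of the sprung plate: 74 mm diameter, face about 60 mm above the table at rest, 14 mm above the block. A brass nozzle, 16 mm across and 8 mm high, stands at its centre and goes into the cup's mouth; the cup's rim rests on the plate around it
- plate (a joint): travel of the sprung plate, m: 0 at rest, 0.008 fully down. It starts to give at about 9 N and is fully down at about 17 N; it springs back up when let go; the cup's weight alone does not move it
- lens (a point): centre of the lens glass (38 mm across) of the black inspection camera, which is fixed to the table on a 110 x 100 mm foot and reaches about 120 mm above the table. z axis: the lens axis, pointing out of the lens, up and towards the robot, 30 degrees from the vertical
- focus (a point): the point on the lens axis 120 mm in front of the lens glass, in the air about 204 mm above the table, where the centre of the cup's mouth is to be; same axes as lens (z away from the lens, so the cup's z should point along it)
- camera: foot of the inspection camera, origin at the centre of its underside; the lens looks towards its -x side and up
- short_cup: bystander in the crate: like the cup but only 48 mm tall; origin at its underside, z up
- sleeve: bystander in the crate: straight open steel tube, 56 mm diameter, 78 mm tall; origin at its underside, z up
- cutter: bystander in the crate: dark cutter head, 50 mm diameter at the foot, with a collar on its shank, 85 mm tall; origin at its underside, z up
- collar_a: bystander on the table: steel ring, 80 mm diameter, 30 mm high; origin at its underside
- collar_b: bystander on the table: dark steel ring, 68 mm diameter, 26 mm high; origin at its underside
Not all that is in view belongs to the job. What is shaped like the part that bears cup_mid but pink or yellow is not meant.

How it is judged:
By the outcome, as a careful person would: the job done as asked, in the order asked, and still so for the second after the job is handed in, while the arm keeps its last pose, push and grip.
It also fails if it takes over 53 s, if anything falls off the work surface, if the arm or the gripper's body presses on something with over 40 N, if the wrist force passes 120 N, or if a joint passes its speed limit or range.

ROBOT

A 7-joint arm with a two-finger parallel gripper is mounted at the origin on the work surface. World frame = base frame: x ahead of the robot, y to its left, z up, the work surface at z = 0. Lengths are in m, angles in rad, forces in N, time in s.
With the tool pointing down it reaches from about 0.425 to 0.875 m from the base axis. Payload 8.4 kg.
Tool frame: the origin (TCP) lies midway between the tips of the shut fingers; the grasp point (between the pads) lies 19 mm behind it; z points along the fingers, y is the line along which they close (so a half turn about z gives the same grasp; the last joint's range is limited). The gripper opens to 85 mm and grips with 20 to 120 N. Pads are 22 mm wide; open, the fingers measure 114 mm over their backs; the gripper's body (76 mm by 85 mm) begins 54 mm behind the grasp point. The pads swing forward as they close: fully open they stand 13 mm farther back than shut.
Start: joints at [-1.387, 0.333, 0.04, 1.465, -0.013, 1.343, -0.059], TCP at [0.181, 0.624, 0.231] pointing down, gripper open.
Joint ranges: [-2.58, 2.58], [-0.38, 2.09], [-1.3, 1.39], [0.25, 2.4], [-1.5, 4.64], [0.08, 2.09], [-2.65, 2.65]. Speed limits (rad/s): [2.22, 2.22, 2.79, 2.79, 3.14, 3.14, 3.14].

INTERFACE

Orientations are given as a unit quaternion [x, y, z, w].
In Python, from station import monitor, vision, manip gives the robot as it stands.
- The arm moves only by the shell command python3 -m inch 'ROWS' [OPENING]. ROWS is JSON, a list of rows, each a list of 2 entries, a list of its own where there are three numbers: the shift along the tool's x, y, z in mm, then the turn, a rotation vector about the tool's x, y, z in degrees. A call has 1 to 5 rows; each row is the pose to reach, as a shift and turn from the pose commanded when the call began, along the tool's axes at that moment; what a row does not reach only later rows make up. A row lasts 1/10 s, in which the tool goes at most 50 mm and 8.59 degrees, less where a joint would pass 70% of its speed; a pose out of reach is approached as far as the arm can. A call with a gripper value outside its range is refused whole. OPENING is the finger opening in mm, from 0 to 85.4, set as the call begins (- or left out, the last holds). The fingers move at their own pace and stop on an object; the grip force is fixed at half the most. Time passes only in rows, so rows that repeat a pose let the fingers close. It gives the time, the measured TCP pose, the force, the opening and the grip force at its end, in the units of the state.
- monitor.observe(): the state, without advancing time (a new reading comes with each control period).
- vision.read_camera(name): name is "side" or "top" or "wrist"; returns (picture, depth): 400x640x3 uint8, red, green, blue; 400x640 float32, m along the optical axis (not along the pixel's ray), 0 where there is no reading.
- vision.camera_model(name): a dict with "fovy" (degrees; the focal length in pixels is half the picture's height over the tangent of half this angle, whatever the lens; pixels are square), "cx", "cy" (the principal point, pixels), "rvec" (rotation vector, rad) and "tvec" (3), from world to camera coordinates, as OpenCV has them. Camera axes: x right, y down, z forward; pixel columns grow to the right and rows downward; lengths in m; the calibration is good to about 2 mm. The wrist camera is an equidistant fisheye: a pixel r from the principal point sees the ray r / f radians off the axis. A picture is of the moment at which its call begins: read the wrist's pose just before it. camera_model takes no time and is no camera call; for the wrist camera it gives the pose at the moment of the call.
- manip.close_job(): hands the job in; it is judged then, once.
The state is a dict: "t": time; "qpos": joint angles; "dq": joint speeds; "effort": joint torques, N m; "ee_pos": TCP position; "tool_rot": TCP orientation; "wrist_force": force on the tool from outside, world axes, zero at the start; "torque": the same for the moment, N m; "finger_gap": opening from 0.0 (shut) to 1.0 (fully open); "grasp_force": force on a finger pad.
Only numpy, scipy, OpenCV 4.12 (cv2) and the standard library are available. Lean on these libraries where they do the work, as an engineer would, in place of code of your own. Each camera call takes 0.05 s, during which the arm holds its last target. There are 200 camera calls.

## Working session

There is one attempt and no reset: what is moved stays moved. The work goes in short steps, Python scripts to look and compute and a shell command to move; the robot and the scene stay as the last step left them, time stands still between calls to the robot, and variables do not carry over. Pictures are saved under pics/ and viewed, at most 10 in all, crops included, and the job is handed in when it is done.

```bash
ls; mkdir -p pics; cat > h.py <<'E'
import numpy as np, cv2
from scipy.spatial.transform import Rotation as R
from station import monitor, vision, manip
def cam(n):
    m=vision.camera_model(n); Rm=R.from_rotvec(np.array(m["rvec"]).ravel()).as_matrix(); t=np.array(m["tvec"]).ravel()
    return 200/np.tan(np.radians(m["fovy"])/2),m["cx"],m["cy"],Rm,t
def cloud(n,d,c):
    f,cx,cy,Rm,t=c; v,u=np.mgrid[:400,:640].astype(float)
    x=(u-cx)/f; y=(v-cy)/f
    if n=="wrist":
        r=np.hypot(x,y)+1e-9; s=np.tan(np.minimum(r,1.5))/r; x=x*s; y=y*s
    P=np.stack([x*d,y*d,d],-1)
    return (P-t)@Rm   # world
def grab(n,save=None):
    c=cam(n); p,d=vision.read_camera(n)
    if save: cv2.imwrite("pics/"+save,p[:,:,::-1])
    return p,d,c,cloud(n,d,c)
E
python3 - <<'E'
from h import *
s=monitor.observe(); print(s)
for n in ["top","side"]:
    p,d,c,X=grab(n,n+"0.png"); np.savez(n+"0.npz",p=p,d=d,X=X)
    print(n,c[0],-c[3].T@c[4],c[3][2],(d>0).mean())
a=cv2.imread("pics/top0.png")
E
```

```text
pics
{'t': 0.0, 'qpos': array([-1.38721067,  0.33387704,  0.03988113,  1.46627577, -0.01339073,
        1.34330683, -0.05849212]), 'dq': array([ 8.46261574e-04,  1.63457265e-03,  5.11855705e-05,  6.01401870e-04,
       -1.29180471e-03,  8.60778527e-04, -1.41882163e-04]), 'effort': array([ 5.51858775e-04, -6.58557558e+01,  1.36593428e+00, -4.05558908e+01,
        1.68630673e-02,  1.23970269e-02,  4.79195887e-05]), 'ee_pos': array([0.1812776 , 0.62373119, 0.23044106]), 'tool_rot': array([ 1.40929178e-01,  9.90019356e-01, -7.98738330e-04, -5.36102226e-05]), 'wrist_force': array([-0.12158228, -0.72193016, -0.46292426]), 'torque': array([-0.00062497,  0.01103375,  0.00020743]), 'grasp_force': 0.0, 'finger_gap': 0.9964512014375164}
top 394.09353641784685 [0.38089247 0.01846796 1.19175196] [ 0.2114009  -0.00362695 -0.97739271] 0.9961640625
side 444.69715711217765 [ 0.50353996 -1.12519233  0.77422578] [ 0.08381848  0.87582757 -0.47528995] 0.99024609375
```

View pics/top0.png

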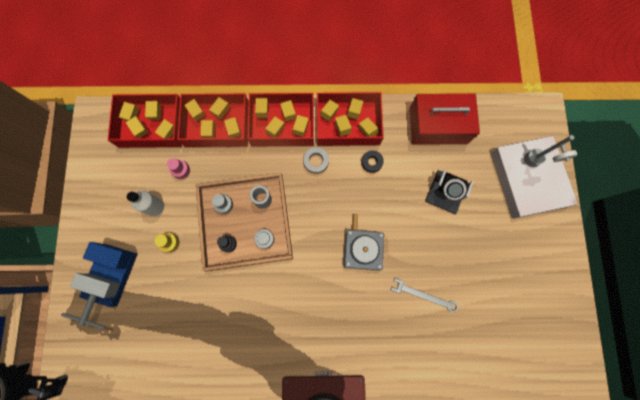

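View pics/side0.png

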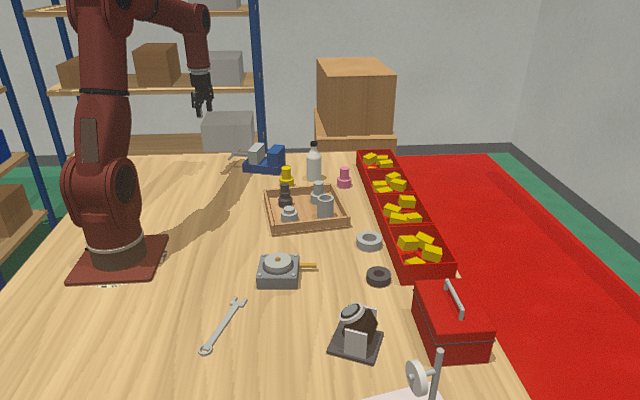

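Top view: the crate holds four parts: steel with slim shank (222,204), open tube (260,196) = sleeve, dark (227,243) = cutter, steel (263,239). The station is at (364,250) and the inspection camera at (450,190). The cup candidates are (222,204) and (263,239), and height should decide between them.

```bash
python3 - <<'E'
from h import *
z=np.load("top0.npz");X=z["X"];p=z["p"]
print("table",np.median(X[270:330,150:200,2]))
for nm,(u,v),r in [("A",(222,204),16),("sl",(260,196),16),("cut",(227,243),14),("B",(263,239),16),("stn",(364,250),30),("cam",(450,190),30)]:
    S=X[v-r:v+r,u-r:u+r].reshape(-1,3); zm=np.percentile(S[:,2],99); T=S[S[:,2]>zm-.006]
    print(nm,"zmax",zm.round(4),"n",len(T),"mean",T.mean(0).round(4),"mid",((T.max(0)+T.min(0))/2).round(4),"ext",np.ptp(T,axis=0).round(4))
# crate walls: height 35-55mm
S=X[160:285,180:305]; m=(S[...,2]>.036)&(S[...,2]<.05); 
v,u=np.nonzero(m); Q=S[m][:,:2].astype(np.float32)
print("crate",cv2.minAreaRect(Q))
# station block 
S=X[215:285,325:400].reshape(-1,3); Q=S[(S[:,2]>.04)&(S[:,2]<.05)]; print("stblock",cv2.minAreaRect(Q[:,:2].astype(np.float32)))
Q=S[(S[:,2]>.056)&(S[:,2]<.064)];print("plate",cv2.minEnclosingCircle(Q[:,:2].astype(np.float32)),np.median(Q[:,2]))
Q=S[(S[:,2]>.064)];print("nozz",Q.mean(0),len(Q))
S=X[155:225,415:490].reshape(-1,3); Q=S[(S[:,2]>.006)&(S[:,2]<.02)];print("camfoot",cv2.minAreaRect(Q[:,:2].astype(np.float32)))
q=cv2.imread("pics/top0.png"); s=cv2.imread("pics/side0.png")
a=cv2.resize(q[170:275,190:295],(400,400),interpolation=2);b=cv2.resize(s[170:240,255:355],(400,280),interpolation=2)
c=cv2.resize(q[155:225,415:485],(400,280),interpolation=2);d=cv2.resize(s[295:365,320:390],(400,280),interpolation=2)
cv2.imwrite("pics/crop1.png",np.hstack([np.vstack([b,np.zeros((120,400,3),np.uint8)]),a])); cv2.imwrite("pics/crop2.png",np.hstack([c,d]))
E
```

```text
table -0.0005443470320948546
A zmax 0.0914 n 103 mean [0.589  0.2769 0.1629] mid [0.5003 0.1659 0.6386] ext [0.2387 0.2949 1.1064]
sl zmax 0.0905 n 128 mean [0.6106 0.172  0.1306] mid [0.5133 0.1118 0.6382] ext [0.2648 0.1866 1.1072]
cut zmax 0.0978 n 86 mean [0.4795 0.2626 0.1586] mid [0.4398 0.1552 0.6419] ext [0.1179 0.2734 1.0997]
B zmax 0.0608 n 111 mean [0.4919 0.1613 0.1189] mid [0.4485 0.1025 0.6234] ext [0.1352 0.1682 1.1368]
stn zmax 0.0637 n 401 mean [ 0.4587 -0.1175  0.1054] mid [ 0.4397 -0.0695  0.6247] ext [0.1176 0.176  1.1341]
cam zmax 0.1081 n 133 mean [ 0.6077 -0.3335  0.2444] mid [ 0.5188 -0.1947  0.6469] ext [0.2757 0.4263 1.0897]
crate ((0.5850865840911865, 0.25887104868888855), (0.33207762241363525, 0.304379403591156), 7.530029296875)
stblock ((0.4632512331008911, -0.12209506332874298), (0.10881709307432175, 0.10872109979391098), 85.02304077148438)
plate ((0.4632510244846344, -0.12236340343952179), 0.036693744361400604) 0.0592824411116952
nozz [ 0.42046863 -0.04776233  0.65845786] 38
camfoot ((0.6237333416938782, -0.39790093898773193), (0.2582284212112427, 0.1099511981010437), 55.67264938354492)
```

View pics/crop1.png

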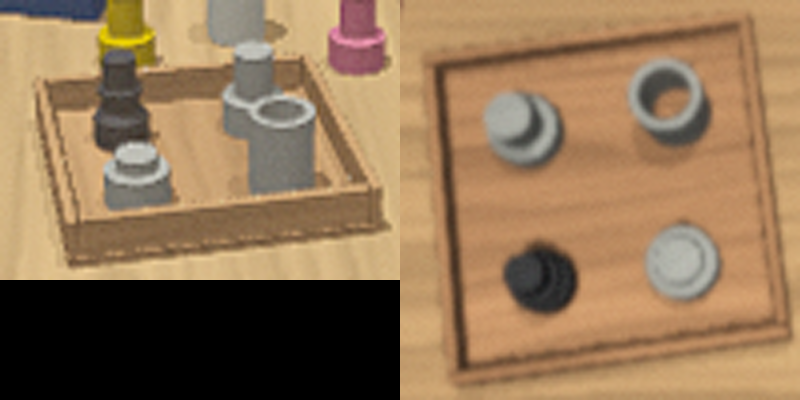

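View pics/crop2.png

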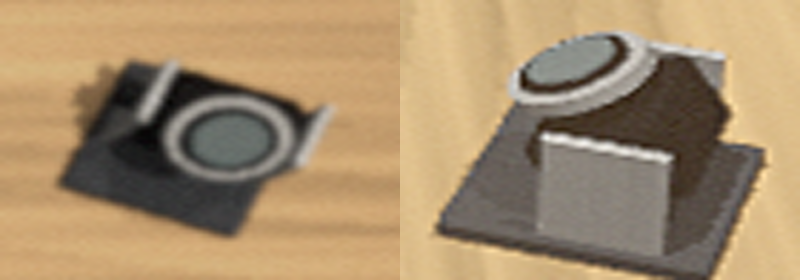

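The crop shows the candidates clearly. (222,204) has a wide skirt and one plain slim shank, with its top at 0.09 m, so it is the cup. (263,239) tops out at 0.06 m, so it is short_cup. The lens disc is at about (455,189), and the camera foot is rotated.

```bash
python3 - <<'E'
from h import *
for n in ["top","side"]:
    z=np.load(n+"0.npz");X=z["X"].copy();p=z["p"].astype(int);d=z["d"];X[d==0]=np.nan
    V=X.reshape(-1,3); C=p.reshape(-1,3)
    def box(c,r,z0,z1): return (np.abs(V[:,0]-c[0])<r)&(np.abs(V[:,1]-c[1])<r)&(V[:,2]>z0)&(V[:,2]<z1)
    print(n)
    for nm,c,r,z0,z1 in [("cup",(.595,.286),.03,.083,.096),("sl",(.62,.18),.04,.083,.096),("cut",(.48,.27),.03,.088,.102),("short",(.495,.166),.03,.053,.064),("plate",(.463,-.122),.045,.055,.063),("nozz",(.463,-.122),.02,.0635,.08)]:
        S=V[box(c,r,z0,z1)]
        print(nm,len(S),"mean",S.mean(0).round(4),"mec",[np.round(a,4) for a in cv2.minEnclosingCircle(S[:,:2].astype(np.float32))],"medz",np.median(S[:,2]).round(4))
    S=V[box((.58,.23),.18,.037,.05)]; print("crate",cv2.minAreaRect(S[:,:2].astype(np.float32)))
    S=V[box((.463,-.122),.09,.038,.05)]; print("block",cv2.minAreaRect(S[:,:2].astype(np.float32)))
    S=V[box((.62,-.36),.09,.004,.02)]; print("foot",np.median(S[:,2]),cv2.minAreaRect(S[:,:2].astype(np.float32)))
    # lens glass: teal-ish colour
    m=box((.62,-.36),.12,.07,.14); 
    g=m&(C[:,1]>C[:,0]+8)&(C[:,2]>C[:,0]+5)&(C.sum(1)>200)
    S=V[g]; print("glass",len(S))
    if len(S)>10:
        c=S.mean(0); U,s,W=np.linalg.svd(S-c,full_matrices=False); nn=W[2]*np.sign(W[2][2])
        mask=g.reshape(400,640); v,u=np.nonzero(mask)
        print(c.round(4),"normal",nn.round(3),"tilt",np.degrees(np.arccos(nn[2])).round(1),"yaw",np.degrees(np.arctan2(nn[1],nn[0])).round(1),"px",u.mean(),v.mean(),np.ptp(u),np.ptp(v),s)
E
```

```text
top
cup 121 mean [0.6041 0.2958 0.0872] mec [array([0.604 , 0.2961]), np.float64(0.0182)] medz 0.087
sl 139 mean [0.62   0.1784 0.087 ] mec [array([0.6201, 0.1789]), np.float64(0.0281)] medz 0.0872
cut 95 mean [0.4852 0.2779 0.0942] mec [array([0.4857, 0.2784]), np.float64(0.0151)] medz 0.0944
short 119 mean [0.498  0.1697 0.0572] mec [array([0.4985, 0.1694]), np.float64(0.018)] medz 0.057
plate 468 mean [ 0.4634 -0.1225  0.0591] mec [array([ 0.4635, -0.1229]), np.float64(0.0373)] medz 0.059
nozz 20 mean [ 0.4639 -0.1241  0.0657] mec [array([ 0.4598, -0.1233]), np.float64(0.0225)] medz 0.065
crate ((0.5527500510215759, 0.23246386647224426), (0.261079877614975, 0.26052308082580566), 7.477839946746826)
block ((0.46338871121406555, -0.12232697010040283), (0.10962890088558197, 0.10913447290658951), 85.15853118896484)
foot 0.010262009914211289 ((0.624372661113739, -0.3605484366416931), (0.17679427564144135, 0.169075146317482), 88.1063232421875)
glass 4
side
cup 39 mean [0.6038 0.2902 0.0863] mec [array([0.6034, 0.2926]), np.float64(0.0193)] medz 0.0862
sl 67 mean [0.6205 0.1753 0.0854] mec [array([0.6199, 0.1751]), np.float64(0.0324)] medz 0.085
cut 36 mean [0.4861 0.2719 0.0929] mec [array([0.4872, 0.2751]), np.float64(0.0171)] medz 0.0931
short 51 mean [0.498  0.1659 0.0562] mec [array([0.4994, 0.166 ]), np.float64(0.0209)] medz 0.0563
plate 342 mean [ 0.464  -0.1283  0.0585] mec [array([ 0.4634, -0.1247]), np.float64(0.0389)] medz 0.0584
nozz 11 mean [ 0.4642 -0.1265  0.0659] mec [array([ 0.4643, -0.1258]), np.float64(0.006)] medz 0.066
crate ((0.5531830787658691, 0.2290329933166504), (0.25958457589149475, 0.26674094796180725), 7.6246113777160645)
block ((0.4643292725086212, -0.12772567570209503), (0.1079876646399498, 0.10945490002632141), 84.6634292602539)
foot 0.010570249507742947 ((0.6388841867446899, -0.38904649019241333), (0.10270743817090988, 0.1417345553636551), 64.86280059814453)
glass 1
```

```bash
python3 - <<'E'
from h import *
for n,ctr in [("top",(455,189)),("side",(350,310))]:
    z=np.load(n+"0.npz");X=z["X"].copy();p=z["p"];d=z["d"];X[d==0]=np.nan
    hsv=cv2.cvtColor(p,cv2.COLOR_RGB2HSV); print(n,"glass rgb",p[ctr[1],ctr[0]],"xyz",X[ctr[1],ctr[0]].round(4))
    g=(np.abs(p.astype(int)-p[ctr[1],ctr[0]].astype(int)).max(2)<22).astype(np.uint8)
    k,l,st,ce=cv2.connectedComponentsWithStats(g,connectivity=4); i=l[ctr[1],ctr[0]]; print("glass px",ce[i],st[i])
    Q=X[l==i];Q=Q[np.isfinite(Q[:,2])]; c=np.median(Q,0); Q=Q[np.linalg.norm(Q-c,axis=1)<.03]
    c=Q.mean(0);s,W=np.linalg.svd(Q-c,full_matrices=False)[1:];nn=W[2]*np.sign(W[2][2]);print(len(Q),c.round(4),"n",nn.round(3),"tilt",np.degrees(np.arccos(nn[2])).round(1),"yaw",np.degrees(np.arctan2(-nn[1],-nn[0])).round(1),"rms",s[2]/len(Q)**.5)
    # foot
    m=(np.hypot(X[...,0]-.61,X[...,1]+.34)<.13)&(X[...,2]>.004)&(X[...,2]<.017)&(p.max(2)<110)
    k,l,st,ce=cv2.connectedComponentsWithStats(m.astype(np.uint8)); i=1+np.argmax(st[1:,4]); Q=X[l==i]
    print("foot",len(Q),cv2.minAreaRect(Q[:,:2].astype(np.float32)),Q[:,2].mean())
E
```

```text
top glass rgb [106 113 110] xyz [ 0.6289 -0.3812  0.0961]
glass px [455.00826446 189.59504132] [449 184  13  12 121]
121 [ 0.6264 -0.3798  0.0995] n [-0.469  0.167  0.867] tilt 29.9 yaw -19.5 rms 0.002007392310088806
foot 496 ((0.6405978202819824, -0.3847683370113373), (0.09741564840078354, 0.1091918796300888), 65.79277038574219) 0.010551321776766875
side glass rgb [139 146 138] xyz [ 0.6265 -0.3842  0.1001]
glass px [349.32727273 309.50909091] [342 304  15  12 110]
108 [ 0.6254 -0.3805  0.0983] n [-0.468  0.247  0.848] tilt 32.0 yaw -27.9 rms 0.0010693509740933556
foot 668 ((0.6412200331687927, -0.38917404413223267), (0.1020679771900177, 0.1098768413066864), 65.45487976074219) 0.010206176798894831
```

```bash
cat >> h.py <<'E'
def rel(pos,yaw=None,z=(0,0,-1)):
    "tool-frame shift mm / turn deg to TCP pos, with tool z along z and tool y heading yaw (None: keep, minimal turn)"
    s=monitor.observe(); A=R.from_quat(s["tool_rot"]); z=np.array(z,float)/np.linalg.norm(z)
    y=A.as_matrix()[:,1] if yaw is None else np.array([np.cos(np.radians(yaw)),np.sin(np.radians(yaw)),0])
    y=y-z*(y@z); y/=np.linalg.norm(y); B=R.from_matrix(np.stack([np.cross(y,z),y,z],1))
    print("t",round(s["t"],2),"tcp",s["ee_pos"].round(4),"F",s["wrist_force"].round(1),"gap",round(s["finger_gap"]*85.4,1),"gf",round(s["grasp_force"],1))
    print("shift",(A.inv().apply(np.array(pos)-s["ee_pos"])*1000).round(1).tolist(),"turn",np.degrees((A.inv()*B).as_rotvec()).round(1).tolist())
E
python3 -c "
from h import *
rel([.604,.2955,.20],26)"
```

```text
t 0.1 tcp [0.1813 0.6238 0.2305] F [ 0.6 -0.5 -0. ] gap 85.4 gf 0.0
shift [-497.5, -197.2, 30.8] turn [-0.1, 0.0, 47.8]
```

```bash
python3 -m inch '[[[-498,-197,31],[0,0,48]],[[-498,-197,31],[0,0,48]],[[-498,-197,31],[0,0,48]],[[-498,-197,31],[0,0,48]],[[-498,-197,31],[0,0,48]]]' 85 && python3 -c "
from h import *
rel([.604,.2955,.20],26)"
```

```text
t: 0.6
ee_pos: [0.3798, 0.4696, 0.2166]
tool_rot: [0.496, 0.868, -0.0, -0.0]
wrist_force: [0.5, 0.9, -0.5]
finger_gap: 0.994
grasp_force: 0.0
t 0.6 tcp [0.3798 0.4696 0.2166] F [ 0.5  0.9 -0.5] gap 84.9 gf 0.0
shift [-263.7, 104.9, 16.5] turn [-0.0, 0.0, 4.5]
```

```bash
python3 -m inch '[[[-264,105,16],[0,0,4]],[[-264,105,16],[0,0,4]],[[-264,105,16],[0,0,4]],[[-264,105,16],[0,0,4]],[[-264,105,16],[0,0,4]]]' >/dev/null; python3 -m inch '[[[0,0,0],[0,0,0]],[[0,0,0],[0,0,0]]]' >/dev/null; python3 - <<'E'
from h import *
rel([.604,.2955,.20],26)
p,d,c,X=grab("wrist","w1.png"); np.savez("w1.npz",p=p,d=d,X=X)
print(c[0],(-c[3].T@c[4]).round(4),c[3][2].round(3)); X[d==0]=np.nan; V=X.reshape(-1,3)
m=(np.hypot(V[:,0]-.604,V[:,1]-.2955)<.03)&(V[:,2]>.078)&(V[:,2]<.098);S=V[m]
print(len(S),S.mean(0).round(4),cv2.minEnclosingCircle(S[:,:2].astype(np.float32)))
E
```

```text
t 1.3 tcp [0.5775 0.3176 0.202 ] F [-0.7  0.5  0.4] gap 85.5 gf 0.0
shift [-31.7, 13.8, 2.0] turn [-0.1, 0.0, 0.6]
309.70691628693146 [0.541  0.3914 0.3445] [ 0.144 -0.289 -0.947]
1192 [0.6043 0.2967 0.0873] ((0.6053193211555481, 0.29499393701553345), 0.018488867208361626)
```

View pics/w1.png

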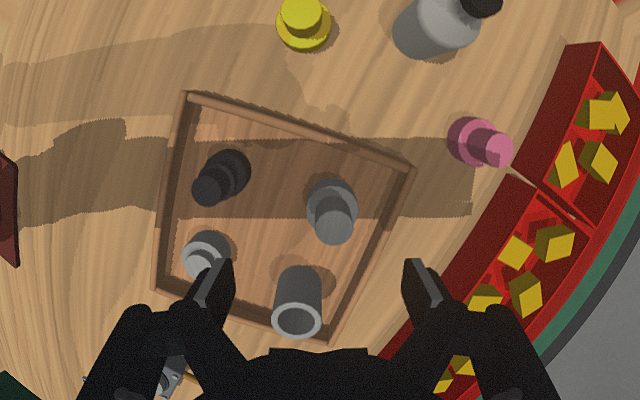

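```bash
python3 -m inch '[[[-31,14,0],[0,0,0]],[[-31,14,40],[0,0,0]],[[-31,14,85],[0,0,0]],[[-31,14,130],[0,0,0]],[[-31,14,153],[0,0,0]]]' 85 >/dev/null; python3 -m inch '[[[0,0,0],[0,0,0]],[[0,0,0],[0,0,0]]]' >/dev/null; python3 -c "
from h import *
rel([.6045,.2957,.048])"
```

```text
t 2.05 tcp [0.6026 0.2995 0.0506] F [ 0.2 -0.2  1.6] gap 85.1 gf 0.0
shift [-4.2, -0.0, 2.6] turn [0.0, -0.0, 0.0]
```

```bash
python3 -m inch '[[[-4,0,2],[0,0,0]],[[-4,0,2],[0,0,0]],[[-4,0,2],[0,0,0]]]' 85 | head -2; python3 -m inch '[[[0,0,0],[0,0,0]],[[0,0,0],[0,0,0]],[[0,0,0],[0,0,0]],[[0,0,0],[0,0,0]],[[0,0,0],[0,0,0]]]' 0;  python3 -m inch '[[[0,0,0],[0,0,0]],[[0,0,0],[0,0,0]],[[0,0,0],[0,0,0]],[[0,0,0],[0,0,0]],[[0,0,0],[0,0,0]]]' 0
```

```text
t: 2.35
ee_pos: [0.6057, 0.2945, 0.0492]
t: 2.85
ee_pos: [0.6051, 0.2945, 0.0481]
tool_rot: [0.524, 0.852, 0.0, 0.0]
wrist_force: [0.8, -0.3, 2.9]
finger_gap: 0.409
grasp_force: 59.6
t: 3.35
ee_pos: [0.6051, 0.2945, 0.048]
tool_rot: [0.524, 0.852, 0.0, 0.0]
wrist_force: [0.5, 0.7, 4.2]
finger_gap: 0.409
grasp_force: 59.6
```

```bash
python3 -m inch '[[[0,0,-20],[0,0,0]],[[0,0,-50],[0,0,0]],[[0,0,-90],[0,0,0]],[[0,0,-130],[0,0,0]],[[0,0,-150],[0,0,0]]]' ; python3 -c "
from h import *
rel([.4634,-.1225,.19],-15)"
```

```text
t: 3.85
ee_pos: [0.6055, 0.2944, 0.2005]
tool_rot: [0.524, 0.852, 0.001, 0.001]
wrist_force: [0.7, 0.5, -4.6]
finger_gap: 0.405
grasp_force: 61.0
t 3.85 tcp [0.6055 0.2944 0.2005] F [ 0.7  0.5 -4.6] gap 34.6 gf 61.0
shift [-308.0, -314.9, 9.8] turn [0.1, -0.0, 41.8]
```

```bash
python3 -m inch '[[[-308,-315,10],[0,0,42]],[[-308,-315,10],[0,0,42]],[[-308,-315,10],[0,0,42]],[[-308,-315,10],[0,0,42]],[[-308,-315,10],[0,0,42]]]' | head -2;  python3 -c "
from h import *
rel([.4634,-.1225,.19],-15)"
```

```text
t: 4.35
ee_pos: [0.5224, 0.0559, 0.1908]
t 4.35 tcp [0.5224 0.0559 0.1908] F [ 1.1 -1.2 -4.3] gap 35.1 gf 61.9
shift [-187.6, -9.2, 1.0] turn [-0.1, 0.1, -0.5]
```

```bash
python3 -m inch '[[[-45,-2,0],[0,0,0]],[[-90,-4,0],[0,0,0]],[[-135,-7,0],[0,0,0]],[[-170,-9,0],[0,0,0]],[[-178,-9,0],[0,0,0]]]' | head -2;  python3 -m inch '[[[0,0,0],[0,0,0]],[[0,0,0],[0,0,0]],[[0,0,0],[0,0,0]]]' >/dev/null; python3 - <<'E'
from h import *
rel([.4634,-.1225,.19],-15)
s=monitor.observe()
p,d,c,X=grab("wrist","w2.png"); np.savez("w2.npz",p=p,d=d,X=X); X[d==0]=np.nan; V=X.reshape(-1,3)
def ex(nm,c0,r,z0,z1):
    m=(np.hypot(V[:,0]-c0[0],V[:,1]-c0[1])<r)&(V[:,2]>z0)&(V[:,2]<z1);S=V[m]
    print(nm,len(S),S.mean(0).round(4),cv2.minEnclosingCircle(S[:,:2].astype(np.float32)))
ex("plate",(.4634,-.1225),.05,.055,.0635); ex("nozz",(.4634,-.1225),.025,.065,.073)
m=(np.hypot(V[:,0]-.4634,V[:,1]+.1225)<.1)&(V[:,2]>.041)&(V[:,2]<.05); print("block",cv2.minAreaRect(V[m][:,:2].astype(np.float32)))
# cup in tool frame: points below the fingers
T=R.from_quat(s["tool_rot"]).inv().apply(V-s["ee_pos"])*1000
m=(np.hypot(T[:,0],T[:,1])<35)&(T[:,2]>12)&(T[:,2]<45); S=T[m]; print("cup tool",len(S),S.min(0).round(1),S.max(0).round(1))
for a in range(-8,44,5):
    S=T[(np.hypot(T[:,0],T[:,1])<40)&(T[:,2]>a)&(T[:,2]<a+5)]; print(a,len(S),np.percentile(S,[1,50,99],axis=0).round(1)[:,:2].tolist() if len(S) else "")
t=np.load("w2.npz")
p,d,c,X=grab("top"); X[d==0]=np.nan;V=X.reshape(-1,3);np.savez("top2.npz",p=p,d=d,X=X)
for nm,c0,z0,z1 in [("sl",(.62,.179),.083,.096),("cut",(.485,.278),.088,.102),("short",(.498,.17),.053,.064)]:
    ex(nm,c0,.035,z0,z1)
E
```

```text
t: 4.85
ee_pos: [0.4665, -0.116, 0.1914]
t 5.15 tcp [ 0.4693 -0.1101  0.1918] F [-0.2 -0.  -4.8] gap 34.4 gf 61.9
shift [-13.5, -2.4, 1.8] turn [-0.0, 0.0, -0.0]
plate 1790 [ 0.4679 -0.1047  0.0599] ((0.46385902166366577, -0.12368682026863098), 0.03707190603017807)
nozz 0 [nan nan nan] ((0.0, 0.0), 0.0)
block ((0.4643021821975708, -0.1231219619512558), (0.10765212774276733, 0.10847894102334976), 84.6906509399414)
cup tool 1015 [ 10.8 -24.2  12. ] [29.1 26.8 37.1]
-8 387 [[5.5, -25.4], [13.7, 0.3], [18.6, 26.9]]
-3 246 [[6.6, -15.8], [16.4, 0.8], [18.4, 17.0]]
2 2296 [[4.6, -24.8], [18.3, 0.8], [27.9, 26.7]]
7 285 [[12.8, -23.9], [25.9, 0.8], [28.5, 25.4]]
12 234 [[11.6, -22.7], [25.8, 1.6], [28.3, 26.1]]
17 234 [[12.6, -23.3], [25.9, 0.8], [28.5, 25.3]]
22 196 [[12.9, -22.8], [25.6, 0.8], [28.7, 25.7]]
27 199 [[12.7, -23.7], [26.0, 0.2], [28.6, 25.7]]
32 151 [[12.4, -23.3], [25.6, 1.4], [28.3, 25.9]]
37 1 [[26.0, -8.3], [26.0, -8.3], [26.0, -8.3]]
42 0 
sl 146 [0.6193 0.1786 0.087 ] ((0.6194294691085815, 0.17853662371635437), 0.02792712301015854)
cut 96 [0.4853 0.2778 0.094 ] ((0.4858025908470154, 0.2784709632396698), 0.015094530768692493)
short 115 [0.4975 0.1699 0.0573] ((0.4980568587779999, 0.16967099905014038), 0.017646465450525284)<stdin>:7: RuntimeWarning: Mean of empty slice.
  ret = um.true_divide(
```

View pics/w2.png

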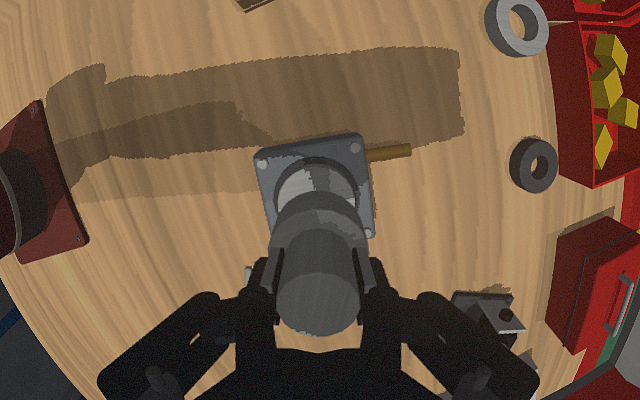

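```bash
python3 -m inch '[[[-14,-3,20],[0,0,0]],[[-14,-3,50],[0,0,0]],[[-14,-3,70],[0,0,0]],[[-14,-3,80],[0,0,0]],[[-14,-3,85],[0,0,0]]]' | head -2;  python3 -m inch '[[[0,0,0],[0,0,0]],[[0,0,0],[0,0,0]],[[0,0,0],[0,0,0]]]' >/dev/null; python3 -c "
from h import *
rel([.4637,-.1229,.098],-15)"
```

```text
t: 5.75
ee_pos: [0.4623, -0.1239, 0.1065]
t 6.05 tcp [ 0.4632 -0.1243  0.108 ] F [ 0.6  0.  -5.3] gap 34.9 gf 61.9
shift [1.5, 0.1, 10.0] turn [0.1, -0.0, -0.2]
```

```bash
python3 -m inch '[[[1,0,4],[0,0,0]],[[1,0,8],[0,0,0]],[[1,0,10],[0,0,0]],[[1,0,12],[0,0,0]],[[1,0,12],[0,0,0]]]' ;  python3 -m inch '[[[0,0,2],[0,0,0]],[[0,0,4],[0,0,0]],[[0,0,6],[0,0,0]],[[0,0,6],[0,0,0]]]'
```

```text
t: 6.55
ee_pos: [0.4629, -0.1232, 0.0954]
tool_rot: [0.794, 0.608, 0.0, -0.0]
wrist_force: [-2.6, 2.0, 5.9]
finger_gap: 0.408
grasp_force: 62.7
t: 6.95
ee_pos: [0.463, -0.1232, 0.0899]
tool_rot: [0.794, 0.608, 0.0, -0.0]
wrist_force: [-4.8, 3.4, 11.5]
finger_gap: 0.405
grasp_force: 63.3
```

```bash
python3 -m inch '[[[0,0,1],[0,0,0]],[[0,0,2],[0,0,0]],[[0,0,3],[0,0,0]],[[0,0,3],[0,0,0]]]';  python3 -m inch '[[[0,0,1],[0,0,0]],[[0,0,1],[0,0,0]],[[0,0,1],[0,0,0]]]'
```

```text
t: 7.35
ee_pos: [0.4635, -0.1233, 0.0896]
tool_rot: [0.794, 0.607, 0.001, -0.001]
wrist_force: [-20.1, 5.7, 55.0]
finger_gap: 0.406
grasp_force: 68.0
t: 7.65
ee_pos: [0.4643, -0.1234, 0.0891]
tool_rot: [0.794, 0.607, 0.002, -0.001]
wrist_force: [-21.7, 5.4, 58.7]
finger_gap: 0.408
grasp_force: 69.0
```

```bash
python3 -m inch '[[[0,0,-2],[0,0,0]],[[0,0,-2],[0,0,0]],[[0,0,-2],[0,0,0]]]'|sed -n '2p;4p'; python3 -m inch '[[[0,0,0],[0,0,0]],[[0,0,0],[0,0,0]],[[0,0,0],[0,0,0]],[[0,0,0],[0,0,0]],[[0,0,0],[0,0,0]]]'; python3 - <<'E'
from h import *
s=monitor.observe()
p,d,c,X=grab("wrist"); X[d==0]=np.nan; V=X.reshape(-1,3)
T=R.from_quat(s["tool_rot"]).inv().apply(V-s["ee_pos"])*1000
S=T[(np.hypot(T[:,0],T[:,1])<34)&(T[:,2]>12)&(T[:,2]<30)]; print("cup x max",np.percentile(S[:,0],99),"y",np.percentile(S[:,1],[1,99]))
m=(np.hypot(V[:,0]-.4634,V[:,1]+.1225)<.042)&(V[:,2]>.047)&(V[:,2]<.058); print("plate",m.sum(),np.median(V[m],0),cv2.minEnclosingCircle(V[m][:,:2].astype(np.float32)))
m=(np.hypot(V[:,0]-.4634,V[:,1]+.1225)<.034)&(V[:,2]>.062)&(V[:,2]<.08); S=V[m]; 
A=np.c_[2*S[:,:2],np.ones(len(S))]; q=np.linalg.lstsq(A,(S[:,:2]**2).sum(1),rcond=None)[0]; print("skirt circle",q[:2],(q[2]+q[0]**2+q[1]**2)**.5)
E
```

```text
ee_pos: [0.464, -0.1234, 0.0893]
wrist_force: [-11.1, 3.8, 29.6]
t: 8.45
ee_pos: [0.4639, -0.1234, 0.0893]
tool_rot: [0.794, 0.607, 0.001, 0.0]
wrist_force: [-10.2, 2.7, 29.0]
finger_gap: 0.408
grasp_force: 65.3
cup x max 28.418231483066393 y [-24.18454182  24.95557805]
plate 2641 [ 0.47380446 -0.10056181  0.05183047] ((0.463206946849823, -0.12056852877140045), 0.04184848070144653)
skirt circle [ 0.46415292 -0.12296923] 0.02767494991618757
```

```bash
python3 -m inch '[[[0,0,0],[0,0,0]],[[0,0,0],[0,0,0]],[[0,0,0],[0,0,0]],[[0,0,0],[0,0,0]],[[0,0,0],[0,0,0]]]'|sed -n '1,2p;4p'; python3 -m inch '[[[0,0,-5],[0,0,0]],[[0,0,-20],[0,0,0]],[[0,0,-60],[0,0,0]],[[0,0,-100],[0,0,0]],[[0,0,-140],[0,0,0]]]';  cat >> h.py <<'E'
def axis(psi=-24.4):
    a=np.radians(psi); return np.array([-.5*np.cos(a),-.5*np.sin(a),np.cos(np.pi/6)])
def fin(lens,back=0,psi=-24.4,off=.038):
    a=axis(psi); rel(np.array(lens)+a*(.12+off+back),psi,-a)
E
python3 -c "
from h import *
fin([.627,-.380,.100],.05)"
```

```text
t: 9.0
ee_pos: [0.464, -0.1234, 0.0893]
wrist_force: [-11.2, 3.4, 29.4]
t: 9.5
ee_pos: [0.4622, -0.1237, 0.2283]
tool_rot: [0.794, 0.607, -0.0, -0.0]
wrist_force: [1.3, -0.2, -4.5]
finger_gap: 0.407
grasp_force: 62.2
t 9.5 tcp [ 0.4622 -0.1237  0.2283] F [ 1.3 -0.2 -4.5] gap 34.8 gf 62.2
shift [-187.5, 123.6, -51.8] turn [-30.0, -2.4, 9.0]
```

```bash
python3 -m inch '[[[-38,25,-12],[-6,0,2]],[[-76,50,-24],[-12,-1,4]],[[-114,75,-36],[-18,-1,5]],[[-150,99,-48],[-24,-2,7]],[[-180,119,-50],[-30,-2,9]]]';  python3 -m inch '[[[0,0,0],[0,0,0]],[[0,0,0],[0,0,0]],[[0,0,0],[0,0,0]]]' >/dev/null; python3 - <<'E'
from h import *
fin([.627,-.380,.100],.05)
s=monitor.observe(); p,d,c,X=grab("wrist","w3.png"); np.savez("w3.npz",p=p,d=d,X=X,q=s["tool_rot"],e=s["ee_pos"])
E
```

```text
t: 10.0
ee_pos: [0.5309, -0.331, 0.2789]
tool_rot: [0.812, 0.522, 0.145, 0.218]
wrist_force: [0.3, -0.2, -6.1]
finger_gap: 0.407
grasp_force: 62.4
t 10.3 tcp [ 0.5304 -0.3272  0.2766] F [-0.3  0.4 -4.2] gap 35.1 gf 62.5
shift [-8.2, 6.7, -0.2] turn [-0.1, -0.4, -0.0]
```

View pics/w3.png

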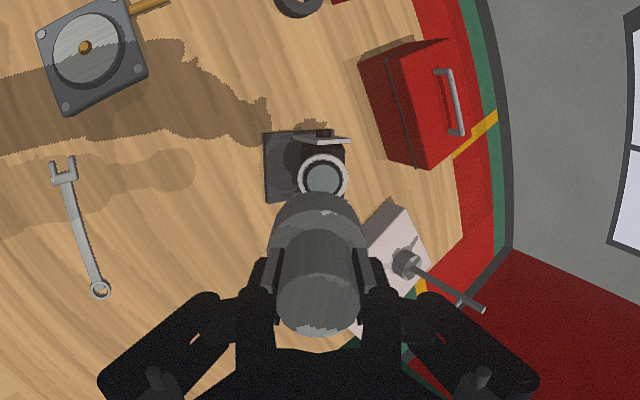

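The lens is visible at (323,179), with its lower ring edge just hidden by the cup at (318,205). Next I fit its plane and circle.

```bash
python3 - <<'E'
from h import *
z=np.load("w3.npz");p=z["p"];d=z["d"];X=z["X"];X[d==0]=np.nan
print(p[179,323],X[179,323].round(4))
B=p.astype(int); near=np.linalg.norm(X-np.array([.627,-.38,.1]),axis=2)<.04
g=near&(np.abs(B-B[179,323]).max(2)<25)
k,l,st,ce=cv2.connectedComponentsWithStats(g.astype(np.uint8),connectivity=4);G=l==l[179,323]; print("glass px",st[l[179,323]],ce[l[179,323]])
ring=near&(B.min(2)>150)
for nm,m in [("glass",G),("ring",ring)]:
    Q=X[m]; c=Q.mean(0); s,W=np.linalg.svd(Q-c,full_matrices=False)[1:]; n=W[2]*np.sign(W[2][2])
    print(nm,len(Q),c.round(4),"n",n.round(3),"tilt",np.degrees(np.arccos(n[2])).round(1),"yaw",np.degrees(np.arctan2(-n[1],-n[0])).round(1),"rms mm",1000*s[2]/len(Q)**.5)
# circle fits in lens-plane coordinates with nominal axis
a=axis(); ex=np.cross([0,0,1],a);ex/=np.linalg.norm(ex);ey=np.cross(a,ex);o=np.array([.627,-.38,.1])
for nm,m in [("glass",G),("ring",ring)]:
    cs,_=cv2.findContours(m.astype(np.uint8),cv2.RETR_EXTERNAL,cv2.CHAIN_APPROX_NONE); ct=max(cs,key=len)[:,0]
    Q=X[ct[:,1],ct[:,0]]-o; P=np.c_[Q@ex,Q@ey]*1000; h=np.median(X[m]@a-o@a)*1000
    for it in range(4):
        q=np.linalg.lstsq(np.c_[2*P,np.ones(len(P))],(P**2).sum(1),rcond=None)[0]; r=(q[2]+q[0]**2+q[1]**2)**.5
        e=np.abs(np.hypot(*(P-q[:2]).T)-r); P=P[e<max(2*np.median(e),.5)]
    print(nm,"centre",q[:2].round(2),"r",r.round(2),"h",h.round(2),"world",(o+(ex*q[0]+ey*q[1]+a*h)/1000).round(4),len(P))
# foot yaw, camera support
m=(np.hypot(X[...,0]-.64,X[...,1]+.385)<.1)&(X[...,2]>.004)&(X[...,2]<.016)&(p.max(2)<110)
Q=X[m];print("foot",cv2.minAreaRect(Q[:,:2].astype(np.float32)))
# cup in tool frame, circle fit of skirt and bottom
T=R.from_quat(z["q"]).inv().apply(X.reshape(-1,3)-z["e"])*1000
S=T[(np.hypot(T[:,0],T[:,1])<34)&(T[:,2]>10)&(T[:,2]<45)&(T[:,0]>18)]
q=np.linalg.lstsq(np.c_[2*S[:,:2],np.ones(len(S))],(S[:,:2]**2).sum(1),rcond=None)[0]; print("cup axis tool",q[:2].round(2),(q[2]+q[0]**2+q[1]**2)**.5,"zmax",np.percentile(S[:,2],[90,98,100]).round(1))
for z0,z1 in[(11,20),(28,36)]:
    s=S[(S[:,2]>z0)&(S[:,2]<z1)]; print(z0,np.percentile(s[:,0],95).round(2),np.median(s[:,1]).round(2))
E
```

```text
[113 122 119] [ 0.6262 -0.3801  0.1003]
glass px [307 165  32  28 709] [322.73624824 178.65867419]
glass 709 [ 0.6262 -0.3798  0.0999] n [-0.457  0.202  0.866] tilt 30.0 yaw -23.9 rms mm 0.7513156522921448
ring 398 [ 0.6349 -0.3748  0.0975] n [-0.453  0.205  0.868] tilt 29.8 yaw -24.3 rms mm 0.7861712765113286
glass centre [ 1.58 -0.85] r 18.03 h 0.32 world [ 0.6255 -0.3811  0.0998] 49
ring centre [ 1.54 -0.84] r 27.4 h -4.65 world [ 0.6278 -0.3821  0.0956] 192
foot ((0.6401776075363159, -0.3872019350528717), (0.09915795922279358, 0.10909685492515564), 65.2844009399414)
cup axis tool [ 0.73 -0.19] 27.546513326390837 zmax [32.8 35.6 36.9]
11 28.36 -0.41
28 28.39 0.08
```

```bash
python3 -c "
from h import *
fin([.626,-.3808,.0998],0,-24.4,.0373)"
```

```text
t 10.35 tcp [ 0.5307 -0.3271  0.2768] F [ 0.   1.2 -4.3] gap 35.2 gf 62.5
shift [-9.9, 5.9, 50.4] turn [-0.0, -0.4, -0.0]
```

```bash
python3 -m inch '[[[-5,3,15],[0,-0.4,0]],[[-10.4,6,30],[0,-0.4,0]],[[-10.4,6,42],[0,-0.4,0]],[[-10.4,6,50.4],[0,-0.4,0]],[[-10.4,6,50.4],[0,-0.4,0]]]' >/dev/null;  python3 -m inch '[[[0,0,0],[0,0,0]],[[0,0,0],[0,0,0]],[[0,0,0],[0,0,0]],[[0,0,0],[0,0,0]]]' >/dev/null; python3 - <<'E'
from h import *
fin([.626,-.3808,.0998],0,-24.4,.0373)
s=monitor.observe(); p,d,c,X=grab("side","s3.png"); X[d==0]=np.nan
a=axis(); L=np.array([.626,-.3808,.0998]); Q=X.reshape(-1,3)-L; h=Q@a; r=Q-np.outer(h,a)
m=(np.linalg.norm(r,axis=1)<.033)&(h>.10)&(h<.15)
print("side: rim h",np.percentile(h[m],[0,1,5]),"n",m.sum())
b=cv2.imread("pics/s3.png"); cv2.imwrite("pics/s3c.png",cv2.resize(b[210:370,270:430],(600,600),interpolation=2))
E
```

```text
t 11.25 tcp [ 0.5541 -0.35    0.2368] F [ 0.3  0.3 -4.6] gap 34.6 gf 62.6
shift [1.6, -0.8, 0.5] turn [0.1, -0.0, -0.1]
side: rim h [0.11899515 0.11982664 0.12111366] n 357
```

View pics/s3c.png

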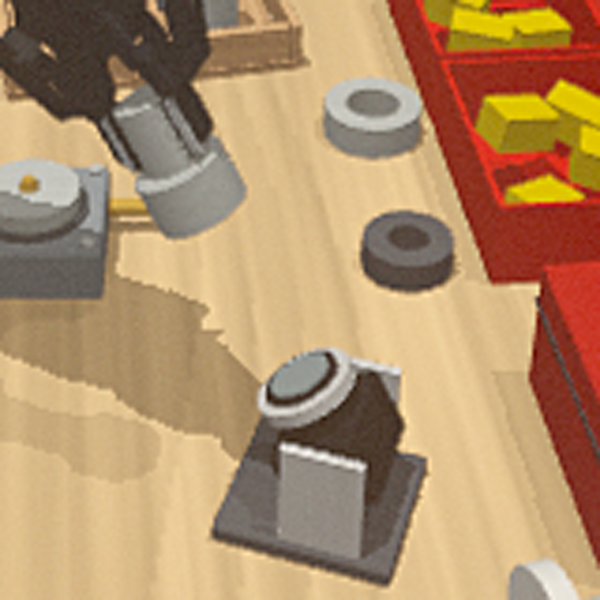

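The crop shows the cup at (190,190) with its mouth towards the lens at (305,380) and the collars undisturbed. I'll make one last millimetre trim and let it settle.

```bash
python3 -m inch '[[[1,-0.8,0.5],[0,0,0]],[[1,-0.8,0.5],[0,0,0]],[[1,-0.8,0.5],[0,0,0]],[[1,-0.8,0.5],[0,0,0]],[[1,-0.8,0.5],[0,0,0]]]' >/dev/null;  python3 -m inch '[[[0,0,0],[0,0,0]],[[0,0,0],[0,0,0]],[[0,0,0],[0,0,0]],[[0,0,0],[0,0,0]],[[0,0,0],[0,0,0]]]' >/dev/null; python3 - <<'E'
from h import *
fin([.626,-.3808,.0998],0,-24.4,.0373)
s=monitor.observe(); print(abs(s["dq"]).max())
p,d,c,X=grab("wrist"); X[d==0]=np.nan
T=R.from_quat(s["tool_rot"]).inv().apply(X.reshape(-1,3)-s["ee_pos"])*1000
S=T[(np.hypot(T[:,0],T[:,1])<34)&(T[:,2]>10)&(T[:,2]<45)&(T[:,0]>18)]
q=np.linalg.lstsq(np.c_[2*S[:,:2],np.ones(len(S))],(S[:,:2]**2).sum(1),rcond=None)[0]; print("cup axis",q[:2].round(2),"zmax",np.percentile(S[:,2],[98,100]).round(1))
E
```

```text
t 12.3 tcp [ 0.5541 -0.3489  0.2356] F [ 0.3 -0.1 -4.7] gap 34.9 gf 62.6
shift [0.7, 0.2, -0.3] turn [0.0, -0.0, -0.1]
0.0014748886338478333
cup axis [ 0.75 -0.17] zmax [35.6 37. ]
```

Steady and within about a millimetre, so I'm handing in.

```bash
python3 -c "
from station import manip
print(manip.close_job())"
```

```text
the job is handed in; nothing more can be done
None
```

The cup was pressed onto the sprung plate, which stayed fully down for over a second, and is now held steady facing the lens, rim about 12 cm from the glass and centred to within about 1 mm by my measurements; job handed in at about 12 s (result not reported), press force peaked at 59 N through the cup before I eased it to 29 N.

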